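# Roll a filter cartridge out of its spring clips and put it away in the empty bay

## Task

Take the white filter cartridge out of the orange spring clips by rolling it sideways past the sprung steel jaws, not by wrenching it hard against the clips, and lay it down in the V saddles of the wooden rest and let go of it. Then take it up again by its brass end and slide it, blue nose first, all the way home against the back wall of the bay with the green strip, so that only its brass end sticks out at the front, and let go. Do not tip or shift the paint tin, the bottle or the two stored grey tubes.

Things in the scene. Friction and masses are not known exactly. Their poses are not given: they have to be found in the camera images.
- cartridge: Filter cartridge: rigid round tube 170 mm long, 32 mm in diameter all along, 140 to 260 g. Brass for the last 55 mm at its tail (-x), else white plastic, with a blue band at its nose (+x). Origin on its axis at mid length; x along it, tail to nose. Centre of mass about 19 mm from the origin towards the brass. It starts lying in the clips along x of clip_rack, and may be turned about its own axis.
- cartridge_nose (a point): Centre of the cartridge's blue nose face, 85 mm from its origin along +x.
- cartridge_tail (a point): Centre of the cartridge's brass tail face, 85 mm from its origin along -x.
- clip_rack: Fixed rack, base plate 184 x 78 x 8 mm, with two orange clips, 44 mm long, at x = -57 and +57 mm. Origin on the bench under the cartridge; x along the cartridge, z up. The cartridge lies on clip floors 29 mm above the bench, its axis at 45 mm. Between the clips (x = -35 to +35 mm) it is free from above and both sides, down to the base plate. Stops at both ends bar it from sliding out lengthways.
- clip_lip (a point): Mid length of the rack, level with the edge of the clips' rigid lips; axes as clip_rack. Each clip's rigid orange back stands at y = +17.5 to +23.5 mm of clip_rack and its lip reaches over the cartridge to y = -2 mm (underside 62.5 mm, top 69 mm above the bench), so that the cartridge cannot be drawn straight up.
- clip_exit (a point): Where the cartridge's middle is once rolled out: y = -34 mm of clip_rack, 45 mm above the bench. The way out is level towards -y; from y = -22 mm on it can be lifted.
- jaw0 (a joint): Sprung steel jaw (rad) on the -y side of the clip at x = -57 mm, hinged at y = -20 mm, 10 mm above the bench, rounded top 42 mm above the bench, 40 mm long. 0 = shut; it folds outwards (to -y) as it grows, to 1.2 at most, and springs back. Folding both jaws with the cartridge takes up to about 15 N in all.
- jaw1 (a joint): The like jaw of the clip at x = +57 mm.
- rest: Fixed wooden rest: base 110 x 64 x 10 mm with two V saddles, each 10 mm thick, at x = -38 and +38 mm, rising to 41 mm above the bench; between and beyond the saddles it is free down to the base or the bench. Origin on the bench under its middle; x along the groove. The cartridge may lie in it either way round.
- rest_seat (a point): Point 45 mm above the bench over the middle of the rest, on the axis of a cartridge that lies in the saddles; axes as the rest's.
- bay_rack: Fixed blue rack with three roofed bays side by side, open towards its -x side (the robot). Origin on the bench under its middle; x points into the bays. Bays are centred at y = -64, 0 and +64 mm, 52 mm wide between 12 mm dividers. Inside of the back wall at x = +55 mm, 115 mm from the mouth. Roof underside 67 mm, roof top 75 mm above the bench.
- bay_mouth (a point): Middle of the mouth's lower edge, at x = -60 mm of bay_rack, where floor, dividers and roof begin; at floor level, 22 mm above the bench. In each bay two wooden strips, 3 mm high, from 9 to 17 mm either side of its centre line, make a groove in which a 32 mm tube lies with its axis 38 mm above the bench.
- bay_mark: Green strip marking the one empty bay: on its floor, down its front edge, and 30 mm wide on its roof. Origin on the bay's centre line at floor level, 28 mm inside the mouth and 87 mm before the back wall; x points into the bay. A cartridge fully home has its nose at x = +87 mm, origin at +2 mm, tail at -83 mm (55 mm out of the mouth), all 16 mm above this origin.
- stored_a: Loose grey tube with a black end, 170 mm long, 32 mm in diameter, stored in one of the other bays, its end sticking out 57 mm from the mouth. Origin on its axis at mid length, x along it into the bay. To be left alone.
- stored_b: Another such grey tube, in the remaining bay. To be left alone.
- tin: Closed paint tin with a blue label, 90 mm in diameter, 110 mm high, standing loose. Origin at the centre of its underside. To be left alone.
- bottle: Closed bottle with a yellow label and red cap, 60 mm in diameter, 150 mm high, standing loose. Origin at the centre of its underside. To be left alone.
There are look-alikes about, which are no part of the job. What is shaped like the cartridge but purple is not meant.

How it is judged:
By the outcome, as a careful person would: the job done as asked, in the order asked, and still so for the second after the job is handed in, with the robot touching nothing.
It also fails if it takes over 58 s, if anything falls off the work surface, if the arm or the gripper's body presses on something with over 40 N, if the wrist force passes 120 N, or if a joint passes its speed limit or range.

## Robot

A 6-joint arm with a two-finger parallel gripper is mounted at the origin on the work surface. World frame = base frame: x ahead of the robot, y to its left, z up, the work surface at z = 0. Lengths are in m, angles in degrees, forces in N, time in s.
With the tool pointing down it reaches from about 0.325 to 0.9 m from the base axis. Payload 3.5 kg.
Tool frame: the origin (TCP) lies at the very end of the fingers, on their centre line; the grasp point (between the pads) lies 19 mm behind it (r.pinch_z is the distance from the TCP to the grasp point, in m); z points along the fingers, y is the line along which they close (so a half turn about z gives the same grasp; the last joint's range is limited). The gripper opens to 85 mm and grips with 20 to 120 N. Pads are 22 mm wide; open, the fingers measure 114 mm over their backs; the gripper's body (76 mm by 85 mm) begins 54 mm behind the grasp point. The pads swing forward as they close: fully open they stand 13 mm farther back than shut.
Start: joints at [-72.846, 15.837, -1.513, 72.651, 0, 84.076], TCP at [0.245, -0.575, 0.196] pointing down, gripper open.
Joint ranges: [-178.77, 178.77], [-48.84, 107.48], [-61.69, 71.31], [-111.58, 123.2], [-90, 87.43], [-180, 180]. Speed limits (degrees/s): [147.25, 147.25, 180, 180, 180, 180].

## Interface

Orientations are given as a 3x3 rotation matrix whose columns are the frame's x, y, z axes.
In Python, from workcell import r gives the robot as it stands. The module is installed in compiled form; this text tells all that it offers.
- The arm moves only by the tool drive_tool, never from a script. Its argument "rows" is text: rows parted by semicolons, each of 7 numbers parted by spaces: the shift along the tool's x, y, z in mm, then the turn, a rotation vector about the tool's x, y, z in rad, then the opening, from -1 (shut) to 1 (fully open). In form: x y z rx ry rz claw; .... A call has 1 to 20 rows; each row shifts and turns the commanded pose from where the row before left it, along the tool's axes as they then stand; what a row does not reach is not made up. A row lasts 1/12 s, in which the tool goes at most 41.7 mm and 7.16 degrees, less where a joint would pass 70% of its speed; a pose out of reach is approached as far as the arm can. A call is refused whole if a number of a shift passes 41.7 or a number of a turn 0.125, either way. A call with a gripper value outside its range is refused whole. The fingers move at their own pace and stop on an object; "newtons" is the grip in N (left out, the last holds). Time passes only in rows, so rows that do not move let the fingers close. It gives the time, the measured TCP pose, the force, the opening and the grip force at its end, in the units of the state.
- r.read_state(): the state, without advancing time (a new reading comes with each control period).
- r.get_image(name): name is "scene" or "top"; returns the picture (400x640x3 uint8, red, green, blue); there is no depth.
- r.get_calibration(name): a dict with "fov_y" (degrees; the focal length in pixels is half the picture's height over the tangent of half this angle, whatever the lens; pixels are square), "cx", "cy" (the principal point, pixels), "k1" (the pictures are not rectified: a ray, as slopes to the right and down, at radius r is drawn at 1 + k1 r^2 times it, then the intrinsics apply), "rvec" (rotation vector, rad) and "tvec" (3), from world to camera coordinates, as OpenCV has them. Camera axes: x right, y down, z forward; pixel columns grow to the right and rows downward; lengths in m; the calibration is good to about 2 mm. A picture is of the moment at which its call begins. get_calibration takes no time and is no camera call.
- r.job_done(): hands the job in; it is judged then, once.
The state is a dict: "time": time; "qpos": joint angles; "joint_vel": joint speeds; "effort": joint torques, N m; "position": TCP position; "orientation": TCP orientation; "force": force on the tool from outside, world axes, zero at the start; "ft_torque": the same for the moment, N m; "width": opening from 0.0 (shut) to 1.0 (fully open); "gripper_force": force on a finger pad.
Only numpy, scipy, OpenCV 4.12 (cv2) and the standard library are available. Lean on these libraries where they do the work, as an engineer would, in place of code of your own. Each camera call takes 0.05 s, during which the arm holds its last target. There are 200 camera calls.

## Working session

There is one attempt and no reset: what is moved stays moved. The work goes in short steps, Python scripts to look and compute and a tool call to move; the robot and the scene stay as the last step left them, time stands still between calls to the robot, and variables do not carry over. Pictures are saved under pics/ and viewed, at most 10 in all, crops included, and the job is handed in when it is done.

Besides the shell and the picture viewer there is one more tool, called after "Request:" by a JSON object that holds its "op" and its "data". drive_tool: Moves the arm, as the interface text tells. Its arguments: {"type":"object","properties":{"rows":{"type":"string"},"newtons":{"type":"number"}},"required":["rows"]}

```bash
mkdir -p pics; cat > h.py <<'E'
import numpy as np,cv2
from workcell import r
def cal(n):
    c=r.get_calibration(n);f=200/np.tan(np.radians(c["fov_y"])/2)
    R=cv2.Rodrigues(np.array(c["rvec"],float))[0];t=np.array(c["tvec"],float)
    K=np.array([[f,0,c["cx"]],[0,f,c["cy"]],[0,0,1]]);D=np.array([c["k1"],0,0,0,0.]);return K,D,R,t
def ray(n,u,v):
    K,D,R,t=cal(n);p=cv2.undistortPoints(np.array([[[u,v]]],float),K,D)[0,0]
    return -R.T@t,R.T@np.array([p[0],p[1],1])
def at(n,u,v,z):
    o,d=ray(n,u,v);return o+d*(z-o[2])/d[2]
def proj(n,P):
    K,D,R,t=cal(n);return cv2.projectPoints(np.array(P,float).reshape(-1,1,3),cv2.Rodrigues(R)[0],t,K,D)[0][:,0]
def snap(n,f,crop=None,s=1):
    im=r.get_image(n)[...,::-1]
    if crop: x0,y0,x1,y1=crop; im=im[y0:y1,x0:x1]
    cv2.imwrite("pics/"+f,cv2.resize(im,None,fx=s,fy=s,interpolation=cv2.INTER_CUBIC))
E
python3 - <<'E'
from h import *
snap("top","t0.png",None,1.25);snap("scene","s0.png",None,1.25)
for n in("top","scene"):
    K,D,R,t=cal(n);print(n,K[0,0],D[0],-R.T@t,R[2])
print(r.read_state(),r.pinch_z)
E
```

```text
top 388.0244335387298 -0.03890119834157513 [ 0.42991414 -0.00955235  0.91663473] [ 0.09445525 -0.01584422 -0.99540302]
scene 417.82031799537833 -0.041946529740210736 [1.12250671 0.00977833 0.66701189] [-0.7208134  -0.04620169 -0.69158763]
{'time': 0.1, 'qpos': array([-7.28459551e+01,  1.58754308e+01, -1.58968404e+00,  7.26510981e+01,
       -1.02227108e-04,  8.40746003e+01]), 'joint_vel': array([-0.10974631, -0.09242733,  0.10907955,  0.01348903, -0.02736327,
       -0.00597478]), 'effort': array([ 4.12227455e-04, -4.46709251e+01,  2.96127838e+01,  8.47477815e-03,
       -1.24207513e-04,  3.80497340e-06]), 'position': array([ 0.2447539 , -0.57423765,  0.19465748]), 'orientation': array([[ 9.19962254e-01,  3.92006493e-01, -5.99934142e-04],
       [ 3.92006897e-01, -9.19960238e-01,  1.93754190e-03],
       [ 2.07613448e-04, -2.01764373e-03, -9.99997943e-01]]), 'force': array([-0.91121989, -0.26322278,  0.12518126]), 'ft_torque': array([-0.00762495, -0.02988852, -0.04635088]), 'gripper_force': 0.0, 'width': 0.9967855678658241} 0.0187
```

View pics/t0.png

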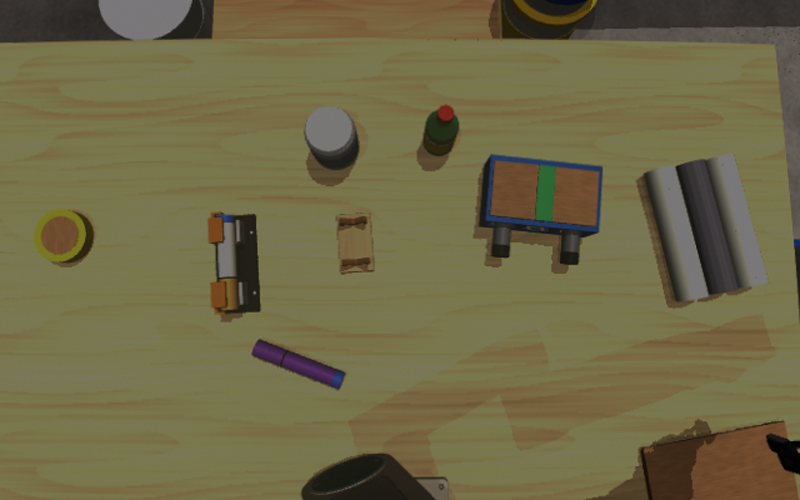

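View pics/s0.png

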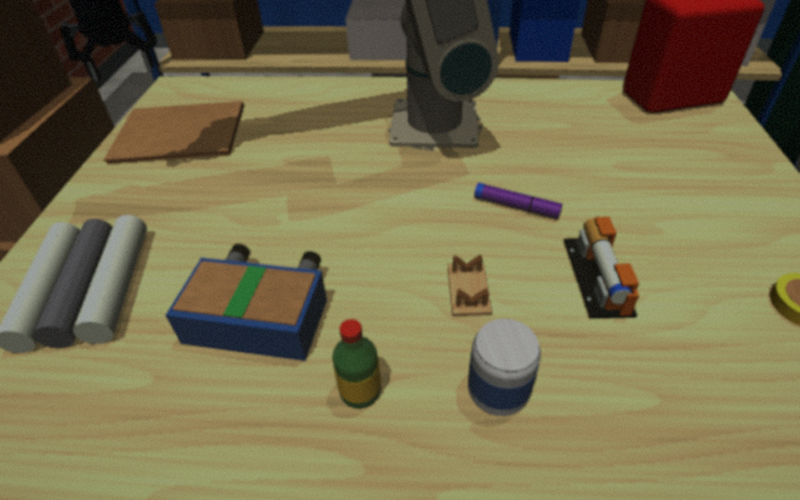

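The top view shows the rack at about (235,263), nose away from the robot and exit to the right (-y). The rest is at (355,242), and the bay rack is at (543,195) with the green strip on its middle bay. Next I enlarge these.

```bash
python3 - <<'E'
from h import *
im=r.get_image("top")[...,::-1]
im=np.clip(im.astype(float)*1.6,0,255).astype(np.uint8)
a=cv2.resize(im[160:260,155:315],None,fx=5,fy=5,interpolation=cv2.INTER_CUBIC)
b=cv2.resize(im[115:220,370:500],None,fx=5,fy=5,interpolation=cv2.INTER_CUBIC)
cv2.imwrite("pics/a.png",a);cv2.imwrite("pics/b.png",b)
E
```

```text
(no output)
```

View pics/a.png

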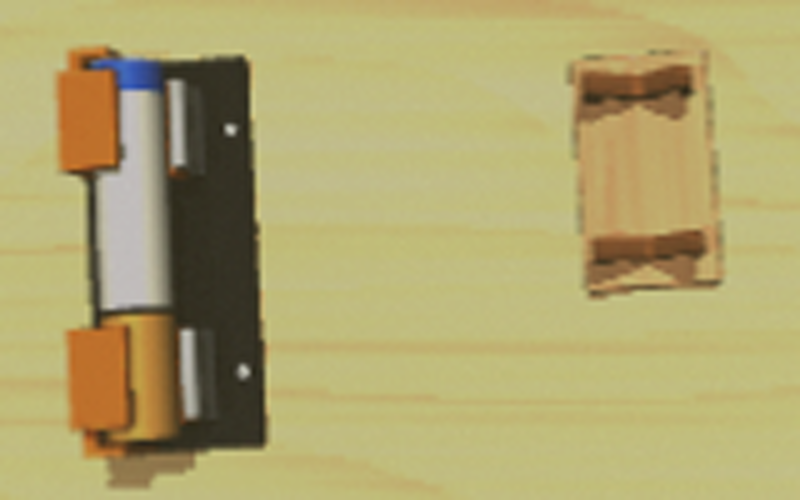

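View pics/b.png

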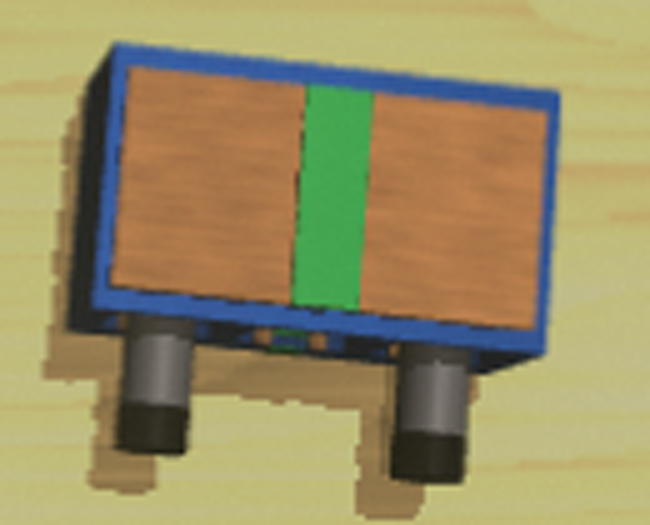

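Crop (a) pixels: lip corners (117,70), (118,170), (127,328), (129,430). The rest's base corners are (570,62), (708,50), (722,284), (589,296). Crop (b) pixels: roof corners (115,43), (559,92), (546,353), (93,307), and the green strip runs (340,90) to (326,308).

```bash
cat > m.py <<'E'
from h import *
def A(x,y,z): return at("top",155+(x+.5)/5-.5,160+(y+.5)/5-.5,z)
def B(x,y,z): return at("top",370+(x+.5)/5-.5,115+(y+.5)/5-.5,z)
def fit(L,W):
    L=np.array(L,float);W=np.array(W)[:,:2];lc=L.mean(0);wc=W.mean(0)
    U,S,Vt=np.linalg.svd((L-lc).T@(W-wc));R=Vt.T@np.diag([1,np.linalg.det(Vt.T@U.T)])@U.T
    t=wc-R@lc;e=W-(L@R.T+t);return R,t,np.degrees(np.arctan2(R[1,0],R[0,0])),np.abs(e).max()*1e3
E
python3 - <<'E'
from m import *
z=.069
lip=[((.079,-.002),(117,70)),((.035,-.002),(118,170)),((-.035,-.002),(127,328)),((-.079,-.002),(129,430)),((.079,.0235),(57,73)),((-.079,.0235),(72,430)),((.035,.0235),(65,171)),((-.035,.0235),(67,334))]
print("clip",fit([l for l,_ in lip],[A(*p,z) for _,p in lip]))
print("nose edge/tail axis z45:",A(137,60,.05),A(141,440,.05),"right edge z45",A(163,130,.045),A(179,380,.045), "brass/white",A(140,312,.06))
R4=[(.055,.032),(.055,-.032),(-.055,-.032),(-.055,.032)]
print("rest",fit(R4,[A(*p,.010) for p in [(570,62),(708,50),(722,284),(589,296)]]))
W=[B(*p,.075) for p in [(115,43),(559,92),(546,353),(93,307)]]
print("roof sizes",np.linalg.norm(W[0]-W[1]),np.linalg.norm(W[1]-W[2]),np.linalg.norm(W[0]-W[3]))
d=np.linalg.norm(W[1]-W[2]);print("bay",fit([(.061,.102),(.061,-.102),(-.06,-.102),(-.06,.102)],W))
print("green",B(340,90,.075),B(326,308,.075))
print("tails z38",B(153,440,.042),B(428,475,.042))
K=cal("scene")
print("tin",at("top",330/1.25,130/1.25,.11),"bottle",at("top",446/1.25,114/1.25,.15))
E
```

```text
clip (array([[ 0.99780554, -0.06621253],
       [ 0.06621253,  0.99780554]]), array([0.49457898, 0.29188841]), np.float64(3.7964758399246126), np.float64(1.2204384904005439))
nose edge/tail axis z45: [0.58124867 0.29271579 0.05      ] [0.41060013 0.28611423 0.05      ] right edge z45 [0.54997294 0.2816517  0.045     ] [0.4371419  0.27142776 0.045     ] brass/white [0.4669697  0.28461566 0.06      ]
rest (array([[ 0.99705097, -0.07674213],
       [ 0.07674213,  0.99705097]]), array([0.53385675, 0.06511494]), np.float64(4.401327570011954), np.float64(0.9891738829503685))
roof sizes 0.20178894669684785 0.11897407373459111 0.11999003882671448
bay (array([[ 0.9945331 ,  0.10442177],
       [-0.10442177,  0.9945331 ]]), array([ 0.61412979, -0.27583245]), np.float64(-5.993853259909431), np.float64(1.3925254529245645))
green [ 0.66367882 -0.28245443  0.075     ] [ 0.56502027 -0.27258719  0.075     ]
tails z38 [ 0.50973855 -0.20133662  0.042     ] [ 0.4931977 -0.327449   0.042    ]
tin [0.71670757 0.10075166 0.11      ] bottle [ 0.72955846 -0.0942943   0.15      ]
```

```bash
cat > g.py <<'E'
from h import *
from scipy.spatial.transform import Rotation as Ro
C=(np.array([.4946,.2919]),3.8); S=(np.array([.5339,.0651]),4.4); B=(np.array([.6140,-.2768]),-6.0)
def W(f,x,y,z):
    a=np.radians(f[1]);return np.array([f[0][0]+x*np.cos(a)-y*np.sin(a),f[0][1]+x*np.sin(a)+y*np.cos(a),z])
def local(f,p):
    a=np.radians(f[1]);d=np.array(p[:2])-f[0];return np.array([d[0]*np.cos(a)+d[1]*np.sin(a),-d[0]*np.sin(a)+d[1]*np.cos(a),p[2]])
def go(f,*pts):
    """pts: pinch-point targets in frame f (m). prints the turn first, then shifts in the final tool frame, mm"""
    s=r.read_state();R0=s["orientation"];a=np.radians(f[1])
    R1=np.array([[np.cos(a),np.sin(a),0],[np.sin(a),-np.cos(a),0],[0,0,-1]])
    print("turn",(Ro.from_matrix(R0.T@R1)).as_rotvec().round(4))
    p=s["position"]
    for q in pts:
        w=W(f,*q);w[2]-=r.pinch_z;print("shift",(R1.T@(w-p)*1e3).round(1));p=w
E
python3 - <<'E'
from g import *
go(C,(-.03,-.35,.22),(-.012,0,.19),(-.012,0,.045))
E
```

```text
turn [-1.800e-03  1.000e-04  3.365e-01]
shift [ 276.7 -497.8   -6.5]
shift [  18. -350.   30.]
shift [  0.   0. 145.]
```

Request:
{"op": "drive_tool", "data": {"rows": "0 0 0 0 0 0.112 1;0 0 0 0 0 0.112 1;0 0 0 0 0 0.112 1;17 -31 0 0 0 0 1;17 -31 0 0 0 0 1;17 -31 0 0 0 0 1;17 -31 0 0 0 0 1;17 -31 0 0 0 0 1;17 -31 0 0 0 0 1;17 -31 0 0 0 0 1;17 -31 0 0 0 0 1;17 -31 0 0 0 0 1;17 -31 0 0 0 0 1;17 -31 0 0 0 0 1;17 -31 0 0 0 0 1;17 -31 0 0 0 0 1;17 -31 0 0 0 0 1;17 -31 0 0 0 0 1;17 -31 0 0 0 0 1", "newtons": 60}}

```text
time: 1.73
position: [0.4834, -0.0601, 0.1956]
orientation: [[0.998, 0.067, -0.0], [0.067, -0.998, -0.0], [-0.0, 0.0, -1.0]]
force: [0.4, -0.7, -0.7]
width: 0.995
gripper_force: 0.0
```

Request:
{"op": "drive_tool", "data": {"rows": "2 -35 3 0 0 0 1;2 -35 3 0 0 0 1;2 -35 3 0 0 0 1;2 -35 3 0 0 0 1;2 -35 3 0 0 0 1;2 -35 3 0 0 0 1;2 -35 3 0 0 0 1;2 -35 3 0 0 0 1;2 -35 3 0 0 0 1;2 -35 3 0 0 0 1;0 0 0 0 0 0 1;0 0 0 0 0 0 1;0 0 0 0 0 0 1"}}

```text
time: 2.82
position: [0.4825, 0.1921, 0.1718]
orientation: [[0.979, 0.205, -0.017], [0.206, -0.976, 0.074], [-0.001, -0.076, -0.997]]
force: [-0.4, 0.6, -0.4]
width: 1.0
gripper_force: 0.0
```

```bash
python3 - <<'E'
from g import *
go(C,(-.012,0,.10),(-.012,0,.045)); print(r.read_state()["time"])
E
```

```text
turn [-0.0755  0.0068  0.1407]
shift [  6.7 -98.8  90.5]
shift [ 0.  0. 55.]
2.8167
```

The last joint reached its range limit, so I'm switching to the half-turned grasp, which suits the bay as well.

```bash
sed -i 's/R1=np.array(\[\[np.cos(a),np.sin(a),0\],\[np.sin(a),-np.cos(a),0\],\[0,0,-1\]\])/R1=np.array([[-np.cos(a),-np.sin(a),0],[-np.sin(a),np.cos(a),0],[0,0,-1]])/' g.py; python3 - <<'E'
from g import *
print(r.read_state()["qpos"]);go(C,(-.012,0,.10),(-.012,0,.045))
E
```

```text
[ 11.81498195   5.69164393 -16.9515365   67.44451519   4.34135302
 179.94363736]
turn [-0.0102 -0.1135 -2.9987]
shift [-6.7 98.8 90.5]
shift [ 0.  0. 55.]
```

Request:
{"op": "drive_tool", "data": {"rows": "0 0 0 -0.0755 0.007 0 1;0 0 0 0 0 -0.12 1;0 0 0 0 0 -0.12 1;0 0 0 0 0 -0.12 1;0 0 0 0 0 -0.12 1;0 0 0 0 0 -0.12 1;0 0 0 0 0 -0.12 1;0 0 0 0 0 -0.12 1;0 0 0 0 0 -0.12 1;0 0 0 0 0 -0.12 1;0 0 0 0 0 -0.12 1;0 0 0 0 0 -0.12 1;0 0 0 0 0 -0.12 1;0 0 0 0 0 -0.12 1;0 0 0 0 0 -0.12 1;0 0 0 0 0 -0.12 1;0 0 0 0 0 -0.12 1;0 0 0 0 0 -0.12 1;0 0 0 0 0 -0.12 1;0 0 0 0 0 -0.12 1"}}

```text
time: 4.48
position: [0.4854, 0.1796, 0.1721]
orientation: [[-0.807, 0.591, 0.004], [0.591, 0.807, 0.011], [0.004, 0.011, -1.0]]
force: [-0.2, -0.0, -0.4]
width: 1.002
gripper_force: 0.0
```

Request:
{"op": "drive_tool", "data": {"rows": "0 0 0 0 0 -0.12 1;0 0 0 0 0 -0.12 1;0 0 0 0 0 -0.12 1;0 0 0 0 0 -0.12 1;0 0 0 0 0 -0.12 1;0 0 0 0 0 -0.12 1"}}

```text
time: 4.98
position: [0.4854, 0.1796, 0.1721]
orientation: [[-0.996, -0.088, 0.004], [-0.088, 0.996, 0.011], [-0.005, 0.011, -1.0]]
force: [-0.2, -0.0, 0.5]
width: 1.004
gripper_force: 0.0
```

```bash
python3 - <<'E'
from g import *
print(r.read_state()["qpos"]);go(C,(-.012,0,.10),(-.012,0,.045))
E
```

```text
[ 12.76992009   5.47479938 -17.04091244  67.14027862   0.58086771
   7.7165296 ]
turn [0.0109 0.0045 0.0219]
shift [ -4.6 111.5  90.8]
shift [ 0.  0. 55.]
```

Request:
{"op": "drive_tool", "data": {"rows": "-1 22 6 0.0109 0.0045 0.0219 1;-1 22 6 0 0 0 1;-1 22 6 0 0 0 1;-1 22 6 0 0 0 1;-1 22 6 0 0 0 1;0 0 20 0 0 0 1;0 0 20 0 0 0 1;0 0 20 0 0 0 1;0 0 0 0 0 0 1;0 0 0 0 0 0 1"}}

```text
time: 5.82
position: [0.482, 0.2895, 0.0813]
orientation: [[-0.998, -0.061, -0.003], [-0.061, 0.998, -0.001], [0.003, -0.001, -1.0]]
force: [-0.1, 1.0, -0.2]
width: 1.002
gripper_force: 0.0
```

```bash
python3 - <<'E'
from g import *
go(C,(-.012,0,.10),(-.012,0,.045))
a=r.get_image("top")[150:270,140:300,::-1];b=r.get_image("scene")[160:270,430:540,::-1]
f=lambda i:cv2.resize(np.clip(i*1.5,0,255).astype(np.uint8),(400,400*i.shape[0]//i.shape[1]),interpolation=cv2.INTER_CUBIC)
a,b=f(a),f(b);h=max(len(a),len(b));p=lambda i:np.pad(i,((0,h-len(i)),(0,0),(0,0)))
cv2.imwrite("pics/c.png",np.hstack([p(a),p(b)]))
E
```

```text
turn [-0.0009 -0.003  -0.0054]
shift [-0.7  1.6  0. ]
shift [ 0.  0. 55.]
```

View pics/c.png

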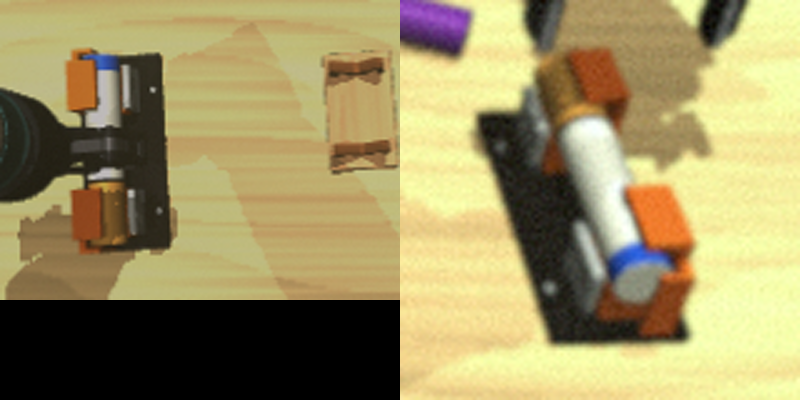

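```bash
python3 - <<'E'
from g import *
a=np.radians(3.5);y=np.array([-np.sin(a),np.cos(a),0])*.048
p=r.read_state()["position"]
print(proj("scene",[p+y+[0,0,.013],p-y+[0,0,.013],W(C,.085,0,.045),W(C,-.085,0,.045)]), proj("top",[p+y,p-y,W(C,.085,0,.061),W(C,-.085,0,.061)]))
E
```

```text
[[510.21142803 182.66877728]
 [463.4052343  183.46715761]
 [494.69071955 235.60175519]
 [471.88952758 177.73205222]] [[154.14885925 214.98152623]
 [198.54834818 212.11069509]
 [178.14178462 171.58089492]
 [181.01358556 248.08989174]]
```

```bash
python3 - <<'E'
from g import *
a=r.get_image("top")[170:250,130:210,::-1];b=r.get_image("scene")[110:210,440:540,::-1]
f=lambda i:cv2.resize(np.clip(i*1.5,0,255).astype(np.uint8),(400,400),interpolation=cv2.INTER_CUBIC)
cv2.imwrite("pics/d.png",np.hstack([f(a),f(b)]))
E
```

```text
(no output)
```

View pics/d.png

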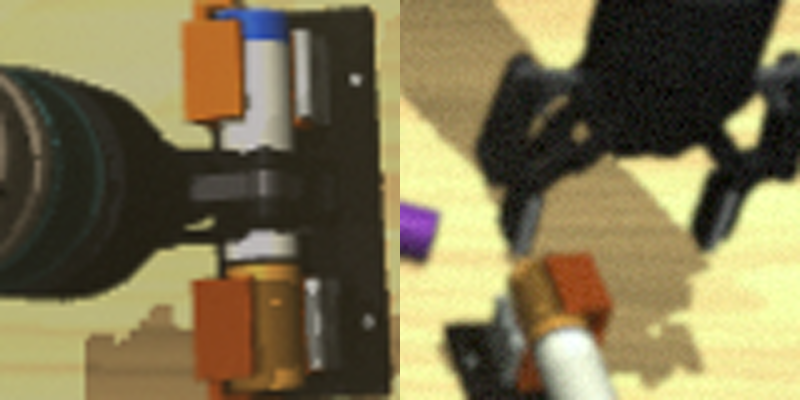

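```bash
python3 - <<'E'
from g import *
s=r.read_state();p=s["position"];print(p,s["qpos"],s["time"])
y=s["orientation"][:,1]*.0425;
for h in(0,.013,.03,.045,.073,.12):print(h,*proj("scene",[p+y+[0,0,h],p-y+[0,0,h]]).round(0),*proj("top",[p+y+[0,0,h],p-y+[0,0,h]]).round(0))
for n in("top","scene"):
    K,D,R,t=cal(n);print(n,K)
E
```

```text
[0.48459719 0.29103023 0.08403671] [ 2.44217899e+01  1.44654601e+01 -1.75355812e+01  5.78185236e+01
  2.34357896e-02  2.09016953e+01] 6.0167
0 [506. 187.] [465. 188.] [156. 215.] [196. 212.]
0.013 [508. 183.] [466. 183.] [154. 214.] [194. 212.]
0.03 [510. 176.] [468. 177.] [151. 214.] [191. 211.]
0.045 [512. 171.] [470. 171.] [147. 213.] [189. 211.]
0.073 [517. 160.] [473. 160.] [141. 212.] [184. 210.]
0.12 [524. 140.] [479. 141.] [130. 211.] [176. 208.]
top [[388.02443354   0.         322.00722542]
 [  0.         388.02443354 201.50913795]
 [  0.           0.           1.        ]]
scene [[417.820318     0.         328.6438811 ]
 [  0.         417.820318   194.12365771]
 [  0.           0.           1.        ]]
```

The arm's tips look higher than the state suggests. Shut, the fingertip is the TCP, so I'll compare that directly.

Request:
{"op": "drive_tool", "data": {"rows": "0 0 0 0 0 0 -1;0 0 0 0 0 0 -1;0 0 0 0 0 0 -1;0 0 0 0 0 0 -1;0 0 0 0 0 0 -1;0 0 0 0 0 0 -1;0 0 0 0 0 0 -1;0 0 0 0 0 0 -1"}}

```text
time: 6.68
position: [0.483, 0.2908, 0.0822]
orientation: [[-0.998, -0.062, -0.0], [-0.062, 0.998, 0.0], [0.0, 0.0, -1.0]]
force: [-0.0, 1.0, -0.4]
width: -0.002
gripper_force: 0.0
```

```bash
python3 - <<'E'
from g import *
s=r.read_state();p=s["position"];print(p,s["time"],s["width"])
print(proj("scene",[p]),proj("top",[p]))
for i in range(3):
    b=r.get_image("scene");print(r.read_state()["position"])
a=r.get_image("top")[170:250,130:210,::-1];b=b[110:210,440:540,::-1]
f=lambda i:cv2.resize(np.clip(i*1.5,0,255).astype(np.uint8),(400,400),interpolation=cv2.INTER_CUBIC)
cv2.imwrite("pics/e.png",np.hstack([f(a),f(b)]))
E
```

```text
[0.48302757 0.29076844 0.08223308] 6.6833 -0.0017292140904239031
[[485.11452993 187.85698166]] [[176.44398826 214.11297483]]
[0.48301591 0.2907652  0.08219236]
[0.4830387  0.29075304 0.08220486]
[0.48303524 0.29077444 0.08222155]
```

View pics/e.png

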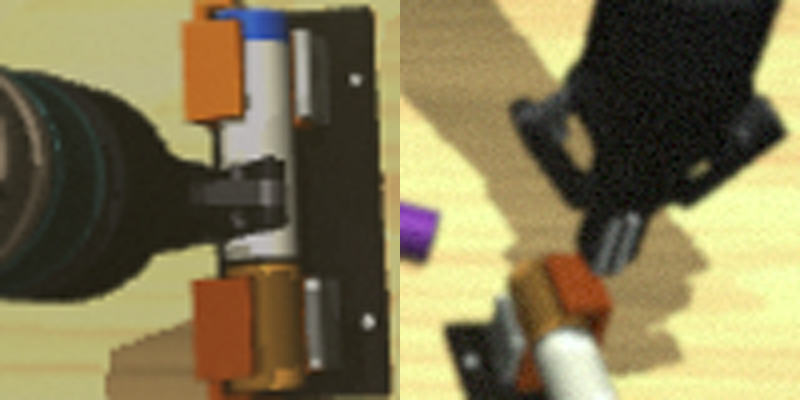

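```bash
python3 - <<'E'
from g import *
for z in(.08,.09,.1,.11,.12,.13):
    q=at("scene",491,177.5,z);print(z,q.round(4),local(C,q).round(4),proj("top",[q])[0].round(1))
# consistency of the two cameras on fixed features: nose-face centre, brass tail, rest saddles, roof corners
for n,P in dict(nose=W(C,.085,0,.045),lipf=W(C,.079,-.002,.069),lipr=W(C,-.079,-.002,.069),liprf=W(C,-.035,-.002,.069),roofFL=W(B,-.06,.102,.075),roofFR=W(B,-.06,-.102,.075),roofBL=W(B,.061,.102,.075),roofBR=W(B,.061,-.102,.075),base=W(C,.092,-.05,.008)).items():
    print(n,proj("scene",[P])[0].round(1),proj("top",[P])[0].round(1))
E
```

```text
0.08 [0.4477 0.3114 0.08  ] [-0.0455  0.0226  0.08  ] [166.8 230.6]
0.09 [0.4592 0.3063 0.09  ] [-0.0344  0.0167  0.09  ] [167.6 225.1]
0.1 [0.4707 0.3012 0.1   ] [-0.0233  0.0108  0.1   ] [168.4 219.5]
0.11 [0.4822 0.296  0.11  ] [-0.0121  0.0049  0.11  ] [169.2 213.7]
0.12 [0.4937 0.2909 0.12  ] [-0.001 -0.001  0.12 ] [170.  207.8]
0.13 [0.5052 0.2857 0.13  ] [ 0.0101 -0.0068  0.13  ] [170.9 201.8]
nose [494.7 235.6] [180.6 172.8]
lipf [496.  225.1] [177.9 173.6]
lipr [474.1 171.4] [180.5 245.3]
liprf [479.7 184.9] [179.8 225.1]
roofFL [256.3 213.3] [388.3 176.3]
roofFR [159.8 203. ] [479.4 185.7]
roofBL [237.3 262.6] [392.6 123. ]
roofBR [131.  249.1] [482.4 132.6]
base [466.1 251. ] [206.9 171. ]
```

```bash
python3 - <<'E'
from g import *
for u,v in((280,264),(404,276)):
    n=(446/1.25,114/1.25) if u==280 else (330/1.25,130/1.25)
    for z in(.09,.11,.13,.15):
        q=at("top",*n,z);print(z,q.round(3),proj("scene",[q])[0].round(0),"obs",u,v)
E
```

```text
0.09 [ 0.753 -0.101  0.09 ] [277. 293.] obs 280 264
0.11 [ 0.745 -0.099  0.11 ] [277. 281.] obs 280 264
0.13 [ 0.737 -0.097  0.13 ] [278. 270.] obs 280 264
0.15 [ 0.73  -0.094  0.15 ] [279. 258.] obs 280 264
0.09 [0.724 0.103 0.09 ] [403. 282.] obs 404 276
0.11 [0.717 0.101 0.11 ] [402. 271.] obs 404 276
0.13 [0.71  0.098 0.13 ] [402. 260.] obs 404 276
0.15 [0.702 0.095 0.15 ] [401. 248.] obs 404 276
```

Request:
{"op": "drive_tool", "data": {"rows": "0 0 4 0 0 0 -1;0 0 4 0 0 0 -1;0 0 3 0 0 0 -1;0 0 2 0 0 0 -1;0 0 2 0 0 0 -1;0 0 0 0 0 0 -1"}}

```text
time: 7.38
position: [0.4826, 0.2906, 0.0666]
orientation: [[-0.998, -0.062, -0.001], [-0.062, 0.998, 0.0], [0.001, 0.0, -1.0]]
force: [0.1, 0.4, -0.3]
width: -0.0
gripper_force: 0.0
```

Request:
{"op": "drive_tool", "data": {"rows": "0 0 1.5 0 0 0 -1;0 0 1.5 0 0 0 -1;0 0 1.5 0 0 0 -1;0 0 1.5 0 0 0 -1;0 0 0 0 0 0 -1;0 0 0 0 0 0 -1"}}

```text
time: 7.88
position: [0.483, 0.2907, 0.0612]
orientation: [[-0.998, -0.062, -0.0], [-0.062, 0.998, 0.0], [0.0, 0.0, -1.0]]
force: [-0.8, 0.5, -0.3]
width: -0.001
gripper_force: 0.0
```

```bash
python3 - <<'E'
from g import *
s=r.read_state();p=s["position"];print(p,s["force"],proj("scene",[p]),proj("top",[p]))
a=r.get_image("top")[170:250,130:210,::-1];b=r.get_image("scene")[130:230,440:540,::-1]
f=lambda i:cv2.resize(np.clip(i*1.5,0,255).astype(np.uint8),(400,400),interpolation=cv2.INTER_CUBIC)
cv2.imwrite("pics/f.png",np.hstack([f(a),f(b)]))
E
```

```text
[0.48302543 0.29071579 0.06118518] [-0.79084844  0.46287125 -0.29063185] [[482.63557967 195.24288273]] [[179.86483211 214.70851233]]
```

View pics/f.png

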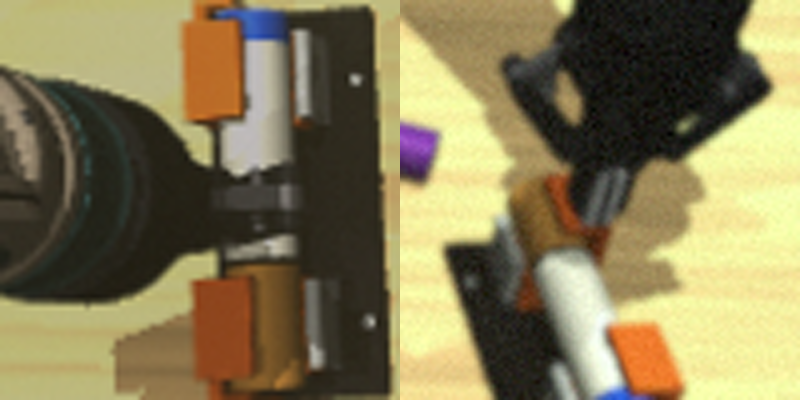

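The tip is at scene pixel (489,186), still clearly above the cartridge though the state says contact height. So I'm probing down gently for contact.

Request:
{"op": "drive_tool", "data": {"rows": "0 0 1.5 0 0 0 -1;0 0 1.5 0 0 0 -1;0 0 0 0 0 0 -1"}}

```text
time: 8.23
position: [0.4828, 0.2907, 0.0579]
orientation: [[-0.998, -0.062, -0.001], [-0.062, 0.998, 0.0], [0.001, 0.0, -1.0]]
force: [-0.4, 0.3, -0.4]
width: -0.002
gripper_force: 0.0
```

Request:
{"op": "drive_tool", "data": {"rows": "0 0 1.5 0 0 0 -1;0 0 1.5 0 0 0 -1;0 0 0 0 0 0 -1"}}

```text
time: 8.48
position: [0.4828, 0.2907, 0.0549]
orientation: [[-0.998, -0.062, -0.001], [-0.062, 0.998, 0.0], [0.001, 0.0, -1.0]]
force: [-1.2, -0.1, 0.0]
width: -0.005
gripper_force: 0.0
```

Request:
{"op": "drive_tool", "data": {"rows": "0 0 1.5 0 0 0 -1;0 0 1.5 0 0 0 -1;0 0 0 0 0 0 -1"}}

```text
time: 8.73
position: [0.4828, 0.2907, 0.0519]
orientation: [[-0.998, -0.062, -0.001], [-0.062, 0.998, 0.0], [0.001, 0.0, -1.0]]
force: [0.3, -0.2, -1.7]
width: 0.0
gripper_force: 0.0
```

Request:
{"op": "drive_tool", "data": {"rows": "0 0 2 0 0 0 -1;0 0 2 0 0 0 -1;0 0 2 0 0 0 -1;0 0 0 0 0 0 -1"}}

```text
time: 9.07
position: [0.4827, 0.2906, 0.0457]
orientation: [[-0.998, -0.062, -0.001], [-0.062, 0.998, 0.0], [0.001, 0.0, -1.0]]
force: [-0.5, -0.1, -0.2]
width: 0.001
gripper_force: 0.0
```

Request:
{"op": "drive_tool", "data": {"rows": "0 0 2 0 0 0 -1;0 0 2 0 0 0 -1;0 0 0 0 0 0 -1"}}

```text
time: 9.32
position: [0.4828, 0.2906, 0.0418]
orientation: [[-0.998, -0.062, -0.001], [-0.062, 0.998, 0.0], [0.001, 0.0, -1.0]]
force: [1.0, 0.6, -1.2]
width: 0.0
gripper_force: 0.0
```

Request:
{"op": "drive_tool", "data": {"rows": "0 0 2 0 0 0 -1;0 0 2 0 0 0 -1;0 0 0 0 0 0 -1"}}

```text
time: 9.57
position: [0.4828, 0.2907, 0.0378]
orientation: [[-0.998, -0.062, -0.001], [-0.062, 0.998, 0.0], [0.001, 0.0, -1.0]]
force: [0.0, 0.7, 0.8]
width: -0.002
gripper_force: 0.0
```

Request:
{"op": "drive_tool", "data": {"rows": "0 0 2 0 0 0 -1;0 0 1 0 0 0 -1;0 0 0 0 0 0 -1"}}

```text
time: 9.82
position: [0.4829, 0.2907, 0.035]
orientation: [[-0.998, -0.062, -0.001], [-0.062, 0.998, 0.0], [0.001, 0.0, -1.0]]
force: [0.0, 0.4, -0.1]
width: 0.003
gripper_force: 0.0
```

Request:
{"op": "drive_tool", "data": {"rows": "0 0 1.5 0 0 0 -1;0 0 1.5 0 0 0 -1;0 0 0 0 0 0 -1"}}

```text
time: 10.07
position: [0.4829, 0.2907, 0.032]
orientation: [[-0.998, -0.062, -0.001], [-0.062, 0.998, 0.0], [0.001, 0.0, -1.0]]
force: [0.1, 0.6, -0.1]
width: 0.001
gripper_force: 0.0
```

Request:
{"op": "drive_tool", "data": {"rows": "0 0 1.5 0 0 0 -1;0 0 1.5 0 0 0 -1;0 0 0 0 0 0 -1"}}

```text
time: 10.32
position: [0.4828, 0.2907, 0.0289]
orientation: [[-0.998, -0.062, -0.001], [-0.062, 0.998, 0.0], [0.001, 0.0, -1.0]]
force: [1.2, 0.4, -1.2]
width: 0.001
gripper_force: 0.0
```

Request:
{"op": "drive_tool", "data": {"rows": "0 0 1.5 0 0 0 -1;0 0 1 0 0 0 -1;0 0 0 0 0 0 -1"}}

```text
time: 10.57
position: [0.4829, 0.2907, 0.0265]
orientation: [[-0.998, -0.062, -0.001], [-0.062, 0.998, 0.0], [0.001, 0.0, -1.0]]
force: [0.3, -0.4, 0.2]
width: 0.0
gripper_force: 0.0
```

```bash
python3 - <<'E'
from g import *
s=r.read_state();p=s["position"];print(p,s["qpos"],proj("scene",[p]),proj("top",[p]))
a=r.get_image("top")[165:255,130:220,::-1];b=r.get_image("scene")[140:240,440:540,::-1]
f=lambda i:cv2.resize(np.clip(i*1.5,0,255).astype(np.uint8),(400,400),interpolation=cv2.INTER_CUBIC)
cv2.imwrite("pics/i.png",np.hstack([f(a),f(b)]))
E
```

```text
[0.48289135 0.29071975 0.02651951] [ 2.44614916e+01  1.79497507e+01 -2.08268935e+01  5.12449529e+01
  2.95025827e-02  2.09066725e+01] [[478.74815771 206.84401123]] [[185.11074044 215.68534237]]
```

View pics/i.png

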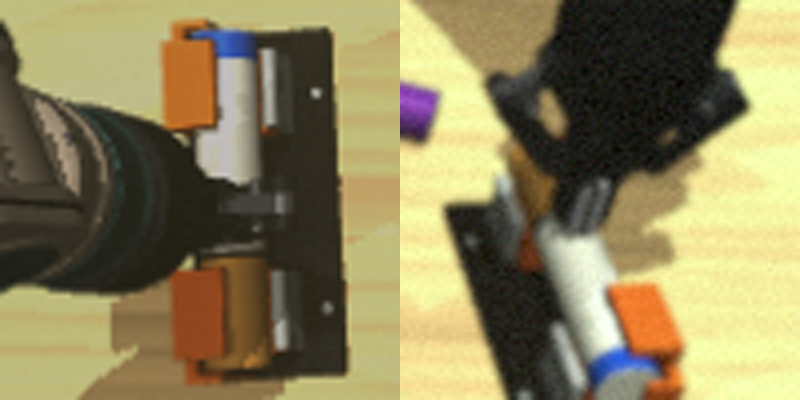

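Request:
{"op": "drive_tool", "data": {"rows": "0 0 1 0 0 0 -1;0 0 1 0 0 0 -1;0 0 0 0 0 0 -1"}}

```text
time: 10.92
position: [0.4833, 0.2911, 0.0254]
orientation: [[-0.998, -0.062, 0.0], [-0.062, 0.998, 0.001], [-0.0, 0.001, -1.0]]
force: [-0.5, -0.7, 2.4]
width: -0.001
gripper_force: 1.6
```

Request:
{"op": "drive_tool", "data": {"rows": "0 0 1 0 0 0 -1;0 0 1 0 0 0 -1;0 0 0 0 0 0 -1"}}

```text
time: 11.17
position: [0.4834, 0.2917, 0.0252]
orientation: [[-0.998, -0.062, 0.0], [-0.062, 0.998, 0.002], [-0.001, 0.002, -1.0]]
force: [-5.6, -0.4, 14.9]
width: 0.002
gripper_force: 7.2
```

```bash
python3 - <<'E'
from g import *
for u,v,z in((488,174.5,.117),(486,183,.096),(483,195,.061)):
    q=at("scene",u,v,z);print(q.round(4),local(C,q).round(4),proj("top",[q])[0])
E
```

```text
[0.4813 0.2885 0.117 ] [-0.0135 -0.0025  0.117 ] [171.52205252 213.89119276]
[0.4834 0.2891 0.096 ] [-0.0113 -0.002   0.096 ] [174.89872547 213.51942217]
[0.4821 0.2917 0.061 ] [-0.0125  0.0007  0.061 ] [179.4276351  215.14952251]
```

Contact came at reported z 0.0253, with the true cartridge top at 0.061. So the tips really are 36 mm higher than reported, while x and y agree. I'm correcting for that, backing off and opening.

Request:
{"op": "drive_tool", "data": {"rows": "0 0 -10 0 0 0 1;0 0 -10 0 0 0 1;0 0 0 0 0 0 1;0 0 0 0 0 0 1;0 0 0 0 0 0 1;0 0 0 0 0 0 1;0 0 0 0 0 0 1"}}

```text
time: 11.75
position: [0.4825, 0.2905, 0.0421]
orientation: [[-0.998, -0.062, -0.001], [-0.062, 0.998, -0.0], [0.001, 0.0, -1.0]]
force: [-0.2, 0.3, 0.2]
width: 0.976
gripper_force: 0.0
```

```bash
sed -i 's/w\[2\]-=r.pinch_z/w[2]-=r.pinch_z+.0357/' g.py; python3 - <<'E'
from g import *
print(r.read_state()["width"]);go(C,(-.010,-.001,.045))
E
```

```text
0.9755569519443167
turn [ 0.     -0.0014 -0.0043]
shift [-2.1 -0.4 51.5]
```

Request:
{"op": "drive_tool", "data": {"rows": "-2 0 6 0 0 -0.004 1;0 0 6 0 0 0 1;0 0 6 0 0 0 1;0 0 6 0 0 0 1;0 0 6 0 0 0 1;0 0 6 0 0 0 1;0 0 5 0 0 0 1;0 0 5 0 0 0 1;0 0 5 0 0 0 1;0 0 0 0 0 0 1"}}

```text
time: 12.58
position: [0.4842, 0.2905, -0.0094]
orientation: [[-0.998, -0.066, -0.002], [-0.066, 0.998, -0.0], [0.002, -0.0, -1.0]]
force: [0.1, -0.7, -0.1]
width: 0.999
gripper_force: 0.0
```

Request:
{"op": "drive_tool", "data": {"rows": "0 0 0 0 0 0 -1;0 0 0 0 0 0 -1;0 0 0 0 0 0 -1;0 0 0 0 0 0 -1;0 0 0 0 0 0 -1;0 0 0 0 0 0 -1;0 0 0 0 0 0 -1;0 0 0 0 0 0 -1", "newtons": 50}}

```text
time: 13.25
position: [0.4855, 0.2922, -0.0074]
orientation: [[-0.998, -0.067, 0.001], [-0.067, 0.998, 0.003], [-0.001, 0.003, -1.0]]
force: [-2.1, 4.7, 5.7]
width: 0.358
gripper_force: 49.7
```

Request:
{"op": "drive_tool", "data": {"rows": "0 0 -1 0 0 0 -1;0 -2 0 0 0 0 -1;0 -2 0 0 0 0 -1;0 -2 0 0 0 0 -1;0 -2 0 0 0 0 -1"}}

```text
time: 13.67
position: [0.4859, 0.2846, -0.0072]
orientation: [[-0.998, -0.067, 0.0], [-0.067, 0.998, 0.004], [-0.001, 0.004, -1.0]]
force: [-0.8, 8.5, -2.2]
width: 0.356
gripper_force: 49.7
```

Request:
{"op": "drive_tool", "data": {"rows": "0 -2 0 0 0 0 -1;0 -2 0 0 0 0 -1;0 -2 0 0 0 0 -1;0 -2 0 0 0 0 -1;0 -2 0 0 0 0 -1"}}

```text
time: 14.08
position: [0.4865, 0.2763, -0.0073]
orientation: [[-0.998, -0.068, -0.0], [-0.068, 0.998, 0.008], [-0.0, 0.008, -1.0]]
force: [-0.2, 11.7, -1.8]
width: 0.356
gripper_force: 49.8
```

Request:
{"op": "drive_tool", "data": {"rows": "0 -2 0 0 0 0 -1;0 -2 0 0 0 0 -1;0 -2 0 0 0 0 -1;0 -2 0 0 0 0 -1;0 -2 0 0 0 0 -1"}}

```text
time: 14.5
position: [0.4877, 0.2675, -0.0064]
orientation: [[-0.998, -0.068, 0.001], [-0.068, 0.998, 0.01], [-0.001, 0.01, -1.0]]
force: [-2.5, 13.4, 4.4]
width: 0.36
gripper_force: 50.3
```

Request:
{"op": "drive_tool", "data": {"rows": "0 -2 0 0 0 0 -1;0 -2 0 0 0 0 -1;0 -2 0 0 0 0 -1;0 -2 0 0 0 0 -1;0 -2 0 0 0 0 -1"}}

```text
time: 14.92
position: [0.4898, 0.2567, -0.0051]
orientation: [[-0.998, -0.068, 0.003], [-0.068, 0.998, 0.008], [-0.004, 0.008, -1.0]]
force: [-1.7, 9.4, 9.6]
width: 0.358
gripper_force: 50.9
```

```bash
python3 - <<'E'
from g import *
s=r.read_state();print(local(C,s["position"]),s["force"])
E
```

```text
[-0.00715848 -0.03478504 -0.00514271] [-1.68080879  9.38282382  9.55823794]
```

Request:
{"op": "drive_tool", "data": {"rows": "0 0 -4 0 0 0 -1;0 0 -6 0 0 0 -1;0 0 -8 0 0 0 -1;0 0 -10 0 0 0 -1;0 0 -14 0 0 0 -1;0 0 -14 0 0 0 -1;0 0 -14 0 0 0 -1;0 0 -8 0 0 0 -1;0 0 0 0 0 0 -1;0 0 0 0 0 0 -1"}}

```text
time: 15.75
position: [0.4876, 0.2526, 0.0707]
orientation: [[-0.998, -0.066, -0.0], [-0.066, 0.998, -0.0], [0.0, -0.0, -1.0]]
force: [0.2, 0.3, -1.6]
width: 0.355
gripper_force: 49.9
```

```bash
python3 - <<'E'
from g import *
s=r.read_state();print(local(C,s["position"]),s["force"])
go(S,(-.007,0,.12),(-.007,0,.045))
E
```

```text
[-0.00963146 -0.03879656  0.07074872] [ 0.1988155   0.26052337 -1.56246522]
turn [-0.0001 -0.     -0.0111]
shift [ -24.8 -190.5    5.1]
shift [ 0.  0. 75.]
```

Request:
{"op": "drive_tool", "data": {"rows": "-3 -24 1 0 0 -0.011 -1;-3 -24 1 0 0 0 -1;-3 -24 1 0 0 0 -1;-3 -24 1 0 0 0 -1;-3 -24 1 0 0 0 -1;-3 -24 0 0 0 0 -1;-3 -24 0 0 0 0 -1;-3.8 -22.5 0 0 0 0 -1;0 0 0 0 0 0 -1;0 0 15 0 0 0 -1;0 0 15 0 0 0 -1;0 0 14 0 0 0 -1;0 0 10 0 0 0 -1;0 0 0 0 0 0 -1"}}

```text
time: 16.92
position: [0.5232, 0.0652, 0.0085]
orientation: [[-0.997, -0.077, -0.007], [-0.077, 0.997, 0.0], [0.007, 0.001, -1.0]]
force: [-0.5, 0.0, -2.3]
width: 0.359
gripper_force: 50.1
```

```bash
python3 - <<'E'
from g import *
print(r.read_state()["force"])
go(S,(-.007,0,.045))
a=r.get_image("top")[160:245,225:325,::-1];b=r.get_image("scene")[160:270,330:440,::-1]
f=lambda i:cv2.resize(np.clip(i*1.5,0,255).astype(np.uint8),(400,400*i.shape[0]//i.shape[1]),interpolation=cv2.INTER_CUBIC)
a,b=f(a),f(b);h=max(len(a),len(b));p=lambda i:np.pad(i,((0,h-len(i)),(0,0),(0,0)))
cv2.imwrite("pics/j.png",np.hstack([p(a),p(b)]))
E
```

```text
[-0.47253862  0.00592184 -2.27645809]
turn [ 0.0009 -0.0069  0.0005]
shift [-3.7 -0.9 17.9]
```

Request:
{"op": "drive_tool", "data": {"rows": "-2 -0.5 4 0 0 0 -1;0 0 4 0 0 0 -1;0 0 3 0 0 0 -1;0 0 2 0 0 0 -1;0 0 0 0 0 0 -1"}}

```text
time: 17.43
position: [0.5284, 0.0646, -0.0017]
orientation: [[-0.997, -0.077, -0.001], [-0.077, 0.997, 0.0], [0.001, 0.001, -1.0]]
force: [-0.1, -0.6, -1.7]
width: 0.359
gripper_force: 50.1
```

Request:
{"op": "drive_tool", "data": {"rows": "0 0 1.5 0 0 0 -1;0 0 1.5 0 0 0 -1;0 0 0 0 0 0 -1"}}

```text
time: 17.68
position: [0.5286, 0.0646, -0.0045]
orientation: [[-0.997, -0.077, -0.0], [-0.077, 0.997, 0.0], [0.0, 0.001, -1.0]]
force: [0.2, -0.4, -1.9]
width: 0.358
gripper_force: 50.1
```

Request:
{"op": "drive_tool", "data": {"rows": "0 0 1 0 0 0 -1;0 0 1 0 0 0 -1;0 0 0 0 0 0 -1"}}

```text
time: 17.93
position: [0.5291, 0.0652, -0.0057]
orientation: [[-0.997, -0.077, 0.0], [-0.077, 0.997, 0.002], [-0.0, 0.002, -1.0]]
force: [-1.0, 2.1, 3.0]
width: 0.357
gripper_force: 50.8
```

Request:
{"op": "drive_tool", "data": {"rows": "0 0 0.5 0 0 0 -1;0 0 0 0 0 0 0.4;0 0 0 0 0 0 0.4;0 0 0 0 0 0 0.4;0 0 0 0 0 0 0.4;0 0 0 0 0 0 0.4;0 0 -6 0 0 0 0.4;0 0 -10 0 0 0 0.4;0 0 -15 0 0 0 0.4;0 0 -15 0 0 0 0.4;0 0 -15 0 0 0 0.4;0 0 0 0 0 0 0.4;0 0 0 0 0 0 0.4"}}

```text
time: 19.02
position: [0.5303, 0.0646, 0.0557]
orientation: [[-0.997, -0.077, 0.003], [-0.077, 0.997, 0.0], [-0.003, 0.0, -1.0]]
force: [-0.7, 0.3, -0.9]
width: 0.696
gripper_force: 0.0
```

```bash
python3 - <<'E'
from g import *
a=r.get_image("top")[150:250,215:335,::-1];b=r.get_image("scene")[160:260,330:450,::-1]
f=lambda i:cv2.resize(np.clip(i*1.5,0,255).astype(np.uint8),(400,400*i.shape[0]//i.shape[1]),interpolation=cv2.INTER_CUBIC)
cv2.imwrite("pics/k.png",np.hstack([f(a),f(b)]))
# brass / blue pixels in the top picture
im=r.get_image("top");hsv=cv2.cvtColor(im,cv2.COLOR_RGB2HSV)
sub=hsv[150:250,250:320];m=(sub[...,0]>105)&(sub[...,0]<125)&(sub[...,1]>120)&(sub[...,2]>50)
ys,xs=np.nonzero(m);print("blue",len(xs),xs.min()+250,xs.max()+250,ys.min()+150,ys.max()+150,xs.mean()+250)
go(S,(-.057,0,.11),(-.057,0,.044))
print(proj("top",[W(S,.085,0,.061),W(S,-.085,0,.061)]))
E
```

```text
Traceback (most recent call last):
ValueError: zero-size array to reduction operation minimum which has no identity
```

View pics/k.png

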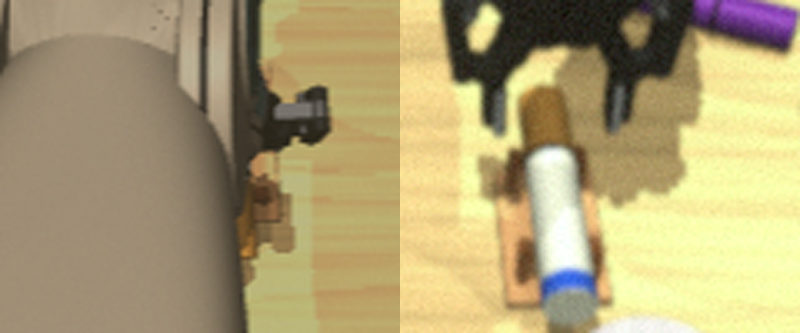

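The picture shows the cartridge lying in both saddles: nose at scene pixel (382,250), tail top at (372,187), fingers clear above.

```bash
python3 - <<'E'
from g import *
for d in(-.005,0,.005):print(d,proj("scene",[W(S,.085+d,0,.045),W(S,-.085+d,0,.061)]).round(1).tolist())
go(S,(-.057,0,.11),(-.057,0,.044))
E
```

```text
-0.005 [[379.0, 246.1], [370.7, 180.2]]
0 [[379.3, 248.2], [370.9, 181.8]]
0.005 [[379.6, 250.2], [371.1, 183.3]]
turn [ 0.0006 -0.0017  0.0003]
shift [50.9  0.1 -2.2]
shift [ 0.  0. 66.]
```

Request:
{"op": "drive_tool", "data": {"rows": "13 0 0 0 0 0 0.4;13 0 0 0 0 0 0.4;13 0 0 0 0 0 0.4;12.5 0 0 0 0 0 0.4;0 0 8 0 0 0 0.4;0 0 12 0 0 0 0.4;0 0 12 0 0 0 0.4;0 0 12 0 0 0 0.4;0 0 10 0 0 0 0.4;0 0 6 0 0 0 0.4;0 0 3 0 0 0 0.4;0 0 0 0 0 0 0.4;0 0 0 0 0 0 0.4"}}

```text
time: 20.25
position: [0.4777, 0.0606, -0.0089]
orientation: [[-0.997, -0.077, -0.0], [-0.077, 0.997, 0.0], [0.0, 0.0, -1.0]]
force: [-0.1, 0.5, 0.2]
width: 0.7
gripper_force: 0.0
```

```bash
python3 - <<'E'
from g import *
go(S,(-.058,0,.044))
E
```

```text
turn [ 0.0005 -0.0001  0.0003]
shift [1.6 0.1 1.5]
```

Request:
{"op": "drive_tool", "data": {"rows": "0 0 0 0 0 0 -1;0 0 0 0 0 0 -1;0 0 0 0 0 0 -1;0 0 0 0 0 0 -1;0 0 0 0 0 0 -1;0 0 0 0 0 0 -1;0 0 0 0 0 0 -1", "newtons": 80}}

```text
time: 20.83
position: [0.4774, 0.0631, -0.0079]
orientation: [[-0.997, -0.078, 0.0], [-0.078, 0.997, 0.006], [-0.001, 0.006, -1.0]]
force: [-1.4, 5.5, 3.7]
width: 0.348
gripper_force: 78.5
```

```bash
python3 - <<'E'
from g import *
go(S,(-.058,0,.044));s=r.read_state();print(s["force"],s["ft_torque"],local(S,s["position"]))
E
```

```text
turn [0.0061 0.0008 0.0017]
shift [ 1.5 -2.3  2.5]
[-1.43351926  5.48873831  3.70516014] [1.28475124 0.3104693  0.04839038] [-0.05648754  0.00231672 -0.00791025]
```

Request:
{"op": "drive_tool", "data": {"rows": "0 0 -3 0 0 0 -1;0 0 -6 0 0 0 -1;0 0 -10 0 0 0 -1;0 0 -12 0 0 0 -1;0 0 -12 0 0 0 -1;0 0 -12 0 0 0 -1;0 0 -10 0 0 0 -1;20 0 0 0 0 0 -1;25 0 0 0 0 0 -1;25 0 0 0 0 0 -1;20 -15 0 0 0 0 -1;0 -25 0 0 0 0.06 -1;0 -30 0 0 0 0.06 -1;0 -30 0 0 0 0.06 -1;0 -30 0 0 0 0 -1;0 -30 0 0 0 0 -1;0 -30 0 0 0 0 -1;0 -30 0 0 0 0 -1;0 0 0 0 0 0 -1;0 0 0 0 0 0 -1"}}

```text
time: 22.5
position: [0.3779, -0.1672, 0.0569]
orientation: [[-0.994, 0.106, 0.001], [0.106, 0.994, -0.0], [-0.001, -0.0, -1.0]]
force: [-0.7, 1.1, -1.4]
width: 0.348
gripper_force: 79.5
```

```bash
sed -i 's/-.2768/-.2755/' g.py; python3 - <<'E'
from g import *
s=r.read_state();print(s["width"],s["force"],s["ft_torque"],s["position"])
go(B,(-.233,0,.105),(-.233,0,.045))
E
```

```text
0.3482637335489567 [-0.66968503  1.10255266 -1.39129656] [0.0714164  0.07425787 0.00390542] [ 0.37789606 -0.16718776  0.05685423]
turn [-0.0001  0.0008 -0.0018]
shift [-13.1 -83.    6.3]
shift [ 0.  0. 60.]
```

Request:
{"op": "drive_tool", "data": {"rows": "-2 -20 0 0 0 0 -1;-3 -22 0 0 0 0 -1;-3 -22 0 0 0 0 -1;-3 -19 0 0 0 0 -1;0 0 0 0 0 0 -1;0 0 0 0 0 0 -1;0 0 0 0 0 0 -1"}}

```text
time: 23.08
position: [0.3796, -0.2476, 0.0559]
orientation: [[-0.995, 0.102, -0.001], [0.102, 0.995, 0.002], [0.001, 0.002, -1.0]]
force: [-0.6, -0.0, -2.4]
width: 0.355
gripper_force: 79.6
```

```bash
python3 - <<'E'
from g import *
s=r.read_state();p=s["position"];R=s["orientation"]
ax=-R[:,0]; pin=p+[0,0,.0357+.0187]
print(p)
for n in("scene","top"):
    im=r.get_image(n);h=cv2.cvtColor(im,cv2.COLOR_RGB2HSV)
    q=proj(n,[pin+ax*.138+[0,0,.010],pin+ax*.143])
    u,v=q[0].astype(int);x0,y0=u-20,v-20
    sub=h[y0:v+20,x0:u+20];m=((sub[...,0]>100)&(sub[...,0]<128)&(sub[...,1]>110)&(sub[...,2]>60)).astype(np.uint8)
    k,l,st,c=cv2.connectedComponentsWithStats(m)
    print(n,"pred band-top, face",q.round(1).tolist(),[(st[i][:5].tolist(),(c[i]+[x0,y0]).round(1).tolist()) for i in range(1,k) if st[i][4]>8])
    # white body column profile
    w=(h[...,1]<70)&(h[...,2]>100)
go(B,(-.233,0,.105),(-.233,0,.045))
E
```

```text
[ 0.37963044 -0.24758251  0.05586693]
scene pred band-top, face [[211.5, 178.9], [211.7, 184.3]] [([17, 19, 13, 8, 56], [214.0, 180.3])]
top pred band-top, face [[436.9, 195.6], [435.6, 193.8]] [([0, 1, 40, 9, 168], [435.8, 179.1]), ([13, 17, 15, 7, 87], [436.2, 194.8])]
turn [ 0.0015 -0.0013  0.0033]
shift [-3.  -3.3  5.2]
shift [ 0.  0. 60.]
```

```bash
python3 - <<'E'
from g import *
s=r.read_state();p=s["position"]
print("band",local(B,at("top",436.2,194.8,.124)),"arm pinch",local(B,p))
im=r.get_image("top");h=cv2.cvtColor(im,cv2.COLOR_RGB2HSV)
m=(h[...,0]>45)&(h[...,0]<80)&(h[...,1]>110)&(h[...,2]>50)
for v in range(134,178,6):
    xs=np.nonzero(m[v,400:470])[0]+400
    if len(xs):print(v,len(xs),local(B,at("top",xs.mean(),v,.075)).round(4))
E
```

```text
band [-0.09702199  0.00650852  0.124     ] arm pinch [-0.23602431  0.00329432  0.05580595]
134 14 [ 0.0469 -0.0017  0.075 ]
140 13 [ 0.0331 -0.0015  0.075 ]
146 14 [ 0.0193 -0.0013  0.075 ]
152 13 [ 0.0056 -0.0011  0.075 ]
158 13 [-0.0079 -0.0021  0.075 ]
164 13 [-0.0217 -0.0008  0.075 ]
170 13 [-0.0351 -0.0017  0.075 ]
176 7 [-0.0478 -0.0093  0.075 ]
```

Request:
{"op": "drive_tool", "data": {"rows": "-3 -3 5 0 0 0.003 -1;0 -2.5 10 0 0 0 -1;0 0 14 0 0 0 -1;0 0 14 0 0 0 -1;0 0 12 0 0 0 -1;0 0 8 0 0 0 -1;0 0 3 0 0 0 -1;0 0 0 0 0 0 -1;0 0 0 0 0 0 -1;0 0 0 0 0 0 -1"}}

```text
time: 24.07
position: [0.3831, -0.2555, -0.0094]
orientation: [[-0.994, 0.106, 0.001], [0.106, 0.994, -0.0], [-0.001, -0.0, -1.0]]
force: [-0.3, -0.4, -2.0]
width: 0.347
gripper_force: 79.6
```

```bash
python3 - <<'E'
from g import *
s=r.read_state();p=s["position"];print(local(B,p),s["force"])
go(B,(-.233,-.0022,.044))
R=s["orientation"];ax=-R[:,0];pin=p+[0,0,.0357+.0187]
im=r.get_image("top");h=cv2.cvtColor(im,cv2.COLOR_RGB2HSV)
u,v=proj("top",[pin+ax*.138+[0,0,.012]])[0].astype(int);print(u,v)
sub=h[v-5:v+12,u-16:u+16];m=((sub[...,0]>100)&(sub[...,0]<128)&(sub[...,1]>110)&(sub[...,2]>60)).astype(np.uint8)
k,l,st,c=cv2.connectedComponentsWithStats(m)
for i in range(1,k):
    if st[i][4]>15:q=c[i]+[u-16,v-5];print(st[i],q,local(B,at("top",*q,.056)))
E
```

```text
[-0.23170466 -0.00428538 -0.0093905 ] [-0.33869993 -0.36487828 -1.96433506]
turn [-0.0003  0.0009 -0.0012]
shift [1.3 2.1 1. ]
431 197
[10  2 13  7 79] [431.06329114 196.62025316] [-0.09254655 -0.00264756  0.056     ]
```

Request:
{"op": "drive_tool", "data": {"rows": "-5 0 0 0 0 0 -1;-8 0.2 0 0 0 0 -1;-8 0 0 0 0 0 -1;-8 0.2 0 0 0 0 -1;-8 0 0 0 0 0 -1;-8 0 0 0 0 0 -1;-5 0 0 0 0 0 -1;0 0 0 0 0 0 -1"}}

```text
time: 24.78
position: [0.434, -0.2604, -0.0098]
orientation: [[-0.994, 0.105, 0.001], [0.105, 0.994, -0.0], [-0.001, -0.0, -1.0]]
force: [-0.2, 0.2, -2.6]
width: 0.351
gripper_force: 79.6
```

Request:
{"op": "drive_tool", "data": {"rows": "-5 0 0 0 0 0 -1;-8 0 0 0 0 0 -1;-8 0 0 0 0 0 -1;-8 0 0 0 0 0 -1;-8 0 0 0 0 0 -1;-8 0 0 0 0 0 -1;-8 0 0 0 0 0 -1;-8 0 0 0 0 0 -1;-8 0 0 0 0 0 -1;-5 0 0 0 0 0 -1;0 0 0 0 0 0 -1;0 0 0 0 0 0 -1"}}

```text
time: 25.78
position: [0.5059, -0.2676, -0.0101]
orientation: [[-0.994, 0.105, -0.001], [0.105, 0.994, 0.001], [0.001, 0.0, -1.0]]
force: [-0.2, -0.8, -1.8]
width: 0.349
gripper_force: 79.6
```

```bash
python3 - <<'E'
from g import *
s=r.read_state();print(local(B,s["position"]),s["force"]);go(B,(-.088,-.002,.040))
E
```

```text
[-0.10830014 -0.00347982 -0.01006558] [-0.17917026 -0.80359119 -1.84916062]
turn [ 0.0005 -0.0006 -0.0009]
shift [-20.3   1.5   4.3]
```

Request:
{"op": "drive_tool", "data": {"rows": "-6 0 0 0 0 0 -1;-6 0 0 0 0 0 -1;0 0 1.5 0 0 0 -1;0 0 1.5 0 0 0 -1;0 0 0 0 0 0 -1"}}

```text
time: 26.2
position: [0.5182, -0.269, -0.013]
orientation: [[-0.994, 0.106, 0.001], [0.106, 0.994, 0.0], [-0.001, 0.001, -1.0]]
force: [1.3, 0.8, 0.2]
width: 0.353
gripper_force: 79.7
```

Request:
{"op": "drive_tool", "data": {"rows": "0 0 1 0 0 0 -1;0 0 1 0 0 0 -1;0 0 0 0 0 0 -1"}}

```text
time: 26.45
position: [0.518, -0.2691, -0.0141]
orientation: [[-0.994, 0.106, 0.001], [0.106, 0.994, 0.0], [-0.001, 0.0, -1.0]]
force: [-1.8, 1.6, 6.1]
width: 0.349
gripper_force: 80.6
```

Request:
{"op": "drive_tool", "data": {"rows": "-2 0 0 0 0 0 -1;-2 0 0 0 0 0 -1;0 0 0 0 0 0 -1"}}

```text
time: 26.7
position: [0.5204, -0.2682, -0.0145]
orientation: [[-0.994, 0.105, -0.002], [0.105, 0.994, 0.003], [0.003, 0.002, -1.0]]
force: [-3.6, 3.3, 6.0]
width: 0.349
gripper_force: 80.8
```

Request:
{"op": "drive_tool", "data": {"rows": "-1.5 0 -0.7 0 0 0 -1;-1.5 0 0 0 0 0 -1;0 0 0 0 0 0 -1"}}

```text
time: 26.95
position: [0.5228, -0.2679, -0.0143]
orientation: [[-0.994, 0.105, -0.003], [0.105, 0.994, 0.004], [0.004, 0.003, -1.0]]
force: [-3.9, 3.8, 4.9]
width: 0.349
gripper_force: 80.6
```

Request:
{"op": "drive_tool", "data": {"rows": "-1.5 0 0 0 0 0 -1;-1.5 0 0 0 0 0 -1;0 0 0 0 0 0 -1"}}

```text
time: 27.2
position: [0.5225, -0.2678, -0.0146]
orientation: [[-0.994, 0.106, -0.01], [0.106, 0.994, 0.004], [0.01, 0.003, -1.0]]
force: [-9.7, 2.9, 10.8]
width: 0.349
gripper_force: 81.1
```

Request:
{"op": "drive_tool", "data": {"rows": "-1 0 0 0 0 0 -1;-1 0 0 0 0 0 -1;0 0 0 0 0 0 -1"}}

```text
time: 27.45
position: [0.5224, -0.2678, -0.0147]
orientation: [[-0.994, 0.106, -0.014], [0.106, 0.994, 0.004], [0.014, 0.002, -1.0]]
force: [-14.5, 3.8, 13.8]
width: 0.347
gripper_force: 81.4
```

Request:
{"op": "drive_tool", "data": {"rows": "0 0 -0.5 0 0 0 0.05;0 0 0 0 0 0 0.05;0 0 0 0 0 0 0.05;0 0 0 0 0 0 0.05;0 0 0 0 0 0 0.05"}}

```text
time: 27.87
position: [0.5302, -0.2705, -0.0137]
orientation: [[-0.994, 0.106, 0.001], [0.106, 0.994, 0.0], [-0.001, 0.0, -1.0]]
force: [0.2, -0.3, -0.1]
width: 0.521
gripper_force: 0.0
```

```bash
python3 - <<'E'
from g import *
s=r.read_state();print(local(B,s["position"]),s["force"],s["width"],s["gripper_force"])
E
```

```text
[-0.08387202 -0.00379547 -0.01370865] [ 0.19029709 -0.34644005 -0.13574215] 0.5213459263620988 0.0
```

Request:
{"op": "drive_tool", "data": {"rows": "0 -0.5 -5 0 0 0 0.05;0 0 -8 0 0 0 0.05;0 0 -12 0 0 0 0.05;0 0 -15 0 0 0 0.05;0 0 -20 0 0 0 0.05;0 0 -20 0 0 0 0.05;0 0 -20 0 0 0 0.05;0 0 -20 0 0 0 0.05;0 35 0 0 0 0 0.05;0 35 0 0 0 0 0.05;0 35 0 0 0 0 0.05;0 35 0 0 0 0 0.05;0 35 0 0 0 0 0.05;0 35 0 0 0 0 0.05;0 35 0 0 0 0 0.05;0 35 0 0 0 0 0.05;0 0 0 0 0 0 0.05;0 0 0 0 0 0 0.05"}}

```text
time: 29.37
position: [0.5599, 0.0092, 0.1077]
orientation: [[-0.995, 0.102, 0.002], [0.102, 0.995, -0.0], [-0.002, 0.0, -1.0]]
force: [0.6, 0.4, 0.5]
width: 0.524
gripper_force: 0.0
```

```bash
python3 - <<'E'
from g import *
im=r.get_image("top").astype(np.uint8);h=cv2.cvtColor(im,cv2.COLOR_RGB2HSV)
old=cv2.imread("pics/t0.png");old=cv2.resize(old,(640,400),interpolation=cv2.INTER_AREA)
d=cv2.absdiff(old,im[...,::-1].copy()).max(2)
for n,(u0,u1,v0,v1) in dict(tin=(235,295,78,142),bottle=(330,372,78,140),tubeA=(390,412,180,212),tubeB=(445,470,185,216)).items():print(n,(d[v0:v1,u0:u1]>30).mean().round(3))
print("pred tail", proj("top",[W(B,-.115,-.0015,.05),W(B,-.06,-.0015,.075)]).round(1))
for v in range(178,214,2):print(v,h[v,426:436:3].tolist(),int((d[v,415:450]>25).sum()))
E
```

```text
tin 0.399
bottle 0.177
tubeA 0.0
tubeB 0.0
pred tail [[429.1 206.7]
 [434.1 181.1]]
178 [[110, 163, 100], [109, 166, 103], [109, 166, 100], [110, 167, 101]] 0
180 [[110, 114, 65], [110, 154, 81], [109, 166, 103], [109, 166, 100]] 0
182 [[18, 158, 50], [18, 149, 48], [21, 124, 35], [23, 82, 25]] 11
184 [[17, 164, 70], [17, 171, 85], [17, 170, 84], [17, 169, 71]] 11
186 [[17, 175, 105], [20, 169, 124], [20, 169, 124], [16, 172, 111]] 11
188 [[16, 175, 108], [21, 165, 125], [20, 169, 124], [17, 175, 112]] 10
190 [[17, 175, 109], [21, 165, 124], [20, 171, 124], [16, 174, 107]] 10
192 [[17, 175, 109], [21, 163, 125], [19, 171, 125], [17, 175, 105]] 9
194 [[17, 173, 112], [21, 165, 125], [19, 173, 124], [17, 172, 101]] 11
196 [[17, 176, 113], [23, 163, 125], [19, 171, 124], [17, 172, 101]] 18
198 [[17, 177, 114], [23, 159, 125], [19, 171, 124], [19, 156, 100]] 19
200 [[17, 174, 116], [23, 162, 124], [19, 171, 125], [19, 152, 94]] 19
202 [[17, 174, 117], [23, 160, 124], [19, 173, 124], [21, 135, 98]] 20
204 [[17, 175, 121], [23, 161, 125], [18, 173, 124], [24, 113, 111]] 20
206 [[17, 168, 76], [23, 162, 101], [19, 173, 124], [24, 105, 102]] 19
208 [[19, 123, 95], [29, 90, 125], [29, 91, 126], [29, 93, 126]] 12
210 [[19, 121, 103], [28, 78, 125], [28, 79, 126], [28, 78, 127]] 13
212 [[20, 121, 93], [28, 93, 126], [28, 93, 126], [29, 93, 126]] 13
```

```bash
python3 -c "
from workcell import r
print(r.job_done())"
```

```text
the job is handed in; nothing more can be done
None
```

The cartridge was rolled out of the clips (peak about 14 N sideways), laid in the rest and let go, then taken by its brass end and slid home in the green-marked bay. The job is handed in at about 29 s: the tail sits where a fully home cartridge should be, both stored tubes are unmoved, and I did not confirm the tin and bottle by picture because the arm blocked the view, but its path stayed clear of both.

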